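# Close up an air-quality monitor

## Task

Build up the desk air-quality monitor: set the small display board onto the four posts of the open rear case half, screen up and with its white connector towards the case's round-shouldered side, and press it down with the fingers until it sits flat. Then fit the matching front half (the smaller of the two loose windowed shells) over it onto the two steel dowels, round shoulders over round shoulders, push it fully home, and finish with the robot still pressing the two halves firmly together on the desk, so that the adhesive seal in the joint can take. Leave the two finished monitors nearby where they stand.

Things in the scene. Friction and masses are not known exactly. Their poses are not given: they have to be found in the camera images.
- rear: Rear case half, black, on its back on the desk, open side up; loose, about 0.22 kg, can slide. Tray 94 mm along x, 64 along y, 30 deep, walls 3. Origin: centre of underside, z up. Round shoulders (radius 19) at the +y corners; the -y corners are nearly square. Four board posts, 7 mm thick, at x = +-20, y = +-16, flat tops 35 mm above the underside, 5 above the rim.
- dowel_a (a point): Tip of a steel dowel of the rear half, at (-38, -14, 41) mm in its frame: 6 mm thick, upright, rising 11 mm above the rim, the last 3 mm tapered.
- dowel_b (a point): Tip of the other dowel, the same, at (38, 6, 41) mm in the rear half's frame.
- front: Matching front half, black shell with a clear 48 x 36 mm window, lying on its rim, window up; loose, about 0.09 kg. 96 mm along x, 66 along y, 20 high. Origin: centre of underside (rim plane), z up. Round shoulders at +y; the sides y = +-33 are upright faces to grip (+y one flat over 56 mm). Home: axes as the rear half's, origin 30 mm above its origin. A bigger shell (122 x 86) is not to be used.
- socket_a (a point): Mouth of the front half's socket for dowel_a, at (-38, -14, 0) mm in its frame, at rim level, open downward: 8 mm bore, 16 deep, mouth flared to 11 mm.
- socket_b (a point): Mouth of the socket for dowel_b, the same, at (38, 6, 0) mm in the front half's frame.
- board: Display board, dark screen on a green circuit board, lying screen up; loose, about 0.04 kg. 52 mm along x, 44 along y. Origin: centre of underside, z up. From z = 3 to 9 mm a full slab (edges to grip); below it a 30 x 24 mm block of parts that fits between the posts. White connector along the +y edge. Seated: axes as the rear half's, origin centred over its origin and 32 mm above it.
- board_connector (a point): Middle of the top of the board's white connector strip, at (0, 18, 9) mm in the board's frame.
- unit_a: Finished monitor standing on the desk, black, 96 mm wide, 50 mm deep, 66 mm high, with a lit screen. Origin: centre of its underside. Leave it alone.
- unit_b: Another finished monitor, the same size, standing on the desk. Origin: centre of its underside. Leave it alone.
Things that resemble listed ones, but are neither listed nor needed, are in the scene too. Leave any purple look-alike of the front alone.

How it is judged:
By the outcome, as a careful person would: the job done as asked, in the order asked, and still so for the second after the job is handed in, while the arm keeps its last pose, push and grip.
It also fails if it takes over 69 s, if anything falls off the work surface, if the arm or the gripper's body presses on something with over 40 N, if the wrist force passes 120 N, or if a joint passes its speed limit or range.

## Robot

A 6-joint arm with a two-finger parallel gripper is mounted at the origin on the work surface. World frame = base frame: x ahead of the robot, y to its left, z up, the work surface at z = 0. Lengths are in mm, angles in degrees, forces in N, time in s.
With the tool pointing down it reaches from about 350 to 850 mm from the base axis. Payload 8.1 kg.
Tool frame: the origin (TCP) lies at the very end of the fingers, on their centre line; the grasp point (between the pads) lies 19 mm behind it (r.grip_point_offset is the distance from the TCP to the grasp point, in mm); z points along the fingers, y is the line along which they close (so a half turn about z gives the same grasp; the last joint's range is limited). The gripper opens to 85 mm and grips with 20 to 120 N. Pads are 22 mm wide; open, the fingers measure 114 mm over their backs; the gripper's body (76 mm by 85 mm) begins 54 mm behind the grasp point. The pads swing forward as they close: fully open they stand 13 mm farther back than shut.
Start: joints at [-80.008, 7.471, 85.268, -0, 87.261, -4.893], TCP at [154.153, -579.864, 231.292] pointing down, gripper open.
Joint ranges: [-169.43, 169.43], [-51.17, 129.36], [1.28, 143.12], [-76.62, 256.62], [0, 156.53], [-152.29, 152.29]. Speed limits (degrees/s): [136.94, 136.94, 159.86, 180, 180, 180].

## Interface

Orientations are given as [roll, pitch, yaw] about the fixed x, y, z axes, in that order (R = Rz(yaw) Ry(pitch) Rx(roll)).
In Python, from bench import status, eyes, r gives the robot as it stands.
- The arm moves only by the shell command python3 -m handwheel 'ROWS' [FORCE]. ROWS is a JSON object whose one key "series" holds a list that holds one entry, the list of rows, each a list of 7 numbers: the shift along the tool's x, y, z in cm, then the turn, a rotation vector about the tool's x, y, z in rad, then the opening, from 0 (shut) to 1 (fully open). In form: {"series": [[[tx, ty, tz, rx, ry, rz, claw], ...]]}. A call has 1 to 12 rows; each row is the pose to reach, as a shift and turn from the pose commanded when the call began, along the tool's axes at that moment; what a row does not reach only later rows make up. A row lasts 1/8 s, in which the tool goes at most 62.5 mm and 10.7 degrees, less where a joint would pass 70% of its speed; a pose out of reach is approached as far as the arm can. A call with a gripper value outside its range is refused whole. The fingers move at their own pace and stop on an object; FORCE is the grip in N (left out, the last holds). Time passes only in rows, so rows that repeat a pose let the fingers close. It gives the time, the measured TCP pose, the force, the opening and the grip force at its end, in the units of the state.
- status.sense(): the state, without advancing time (a new reading comes with each control period).
- eyes.snapshot(name): name is "scene" or "side" or "wrist"; returns a dict with "img" (480x640x3 uint8, red, green, blue), "mtx" (3x3 intrinsics, pixels), "R" (3x3) and "t" (3): a world point X has camera coordinates R X + t. Camera axes: x right, y down, z forward; pixel columns grow to the right and rows downward; lengths in mm; the calibration is good to about 2 mm. The wrist camera is an equidistant fisheye: a pixel r from the principal point sees the ray r / f radians off the axis. A picture is of the moment at which its call begins. There is no depth.
- r.hand_in(): hands the job in; it is judged then, once.
The state is a dict: "time": time; "joint_pos": joint angles; "qd": joint speeds; "joint_efforts": joint torques, N m; "tool_pos": TCP position; "tcp_rot": TCP orientation; "ft_force": force on the tool from outside, world axes, zero at the start; "wrist_torque": the same for the moment, N m; "finger_gap": finger opening in mm; "grip_force": force on a finger pad.
Only numpy, scipy, OpenCV 4.12 (cv2) and the standard library are available. Lean on these libraries where they do the work, as an engineer would, in place of code of your own. Each camera call takes 0.05 s, during which the arm holds its last target. There are 200 camera calls.

## Working session

There is one attempt and no reset: what is moved stays moved. The work goes in short steps, Python scripts to look and compute and a shell command to move; the robot and the scene stay as the last step left them, time stands still between calls to the robot, and variables do not carry over. Pictures are saved under pics/ and viewed, at most 10 in all, crops included, and the job is handed in when it is done.

```bash
ls; mkdir -p pics; python3 - <<'E'
from bench import status, eyes, r
import cv2,numpy as np
s=status.sense();print({k:np.round(v,2).tolist() for k,v in s.items()})
ims=[]
for n in("scene","side","wrist"):
    d=eyes.snapshot(n);cv2.imwrite(f"pics/{n}0.png",d["img"][:,:,::-1]);np.savez(f"{n}0.npz",**d)
    print(n,np.round(d["mtx"],1).tolist(),np.round(-d["R"].T@d["t"]),np.round(d["R"],3).tolist())
E
```

```text
pics
{'time': 0.0, 'joint_pos': [-80.01, 7.51, 85.33, 0.0, 87.26, -4.89], 'qd': [-0.04, 0.05, -0.06, 0.01, -0.01, 0.07], 'joint_efforts': [-0.0, -56.94, -50.05, -0.0, 0.02, 0.0], 'tool_pos': [154.06, -579.33, 230.27], 'tcp_rot': [-179.9, -0.01, 14.88], 'ft_force': [-0.67, 0.23, -0.38], 'wrist_torque': [0.0, -0.01, -0.06], 'grip_force': 0.0, 'finger_gap': 85.35}
scene [[458.1, 0.0, 321.8], [0.0, 458.1, 234.3], [0.0, 0.0, 1.0]] [ 933. -680.  623.] [[0.883, 0.47, -0.019], [0.271, -0.541, -0.796], [-0.384, 0.697, -0.605]]
side [[454.6, 0.0, 326.5], [0.0, 454.6, 241.1], [0.0, 0.0, 1.0]] [ 489. -724.  911.] [[0.984, -0.178, -0.011], [-0.144, -0.758, -0.636], [0.105, 0.628, -0.771]]
wrist [[371.6, 0.0, 316.4], [0.0, 371.6, 244.7], [0.0, 0.0, 1.0]] [ 221. -562.  373.] [[0.257, -0.966, -0.002], [-0.93, -0.248, 0.271], [-0.262, -0.068, -0.963]]
```

View pics/scene0.png

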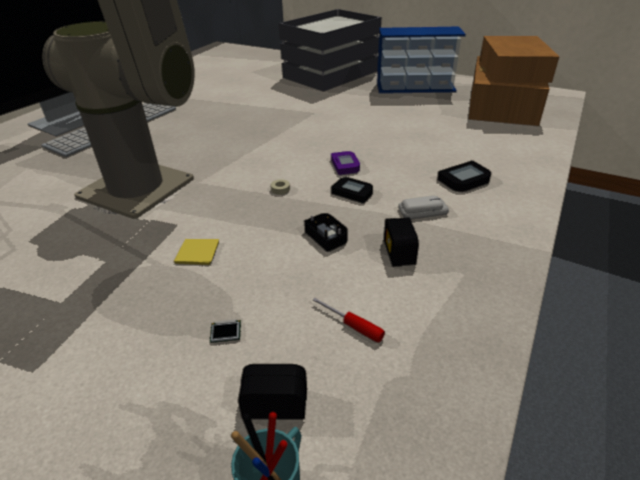

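View pics/side0.png

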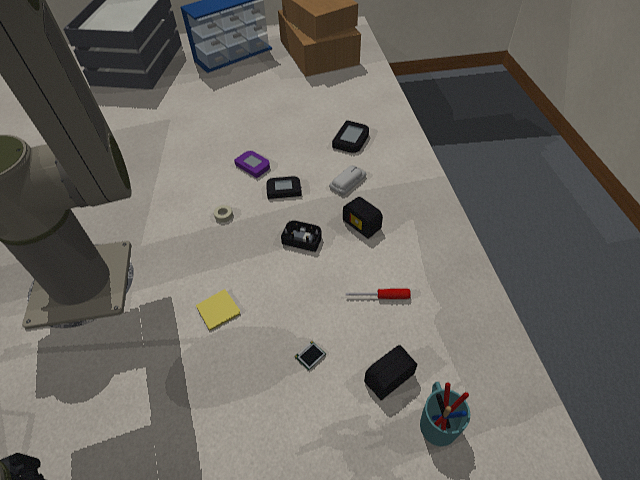

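Scene view: board at (226,331), rear (326,232), front (352,189), purple look-alike (345,162), bigger shell (464,176), units (400,242) and (273,390). Side view: board (311,355), rear (302,235), front (284,187).

```bash
cat > h.py <<'E'
import numpy as np, cv2
def ray(d,p,fish=False):
    K=d["mtx"];x=(p[0]-K[0,2])/K[0,0];y=(p[1]-K[1,2])/K[1,1]
    if fish:
        t=np.hypot(x,y);s=np.sin(t)/t if t>1e-9 else 1;v=np.array([x*s,y*s,np.cos(t)])
    else: v=np.array([x,y,1.])
    v=d["R"].T@v;return -d["R"].T@d["t"],v/np.linalg.norm(v)
def tri(*rs):
    A=sum(np.eye(3)-np.outer(v,v) for c,v in rs);b=sum((np.eye(3)-np.outer(v,v))@c for c,v in rs)
    X=np.linalg.solve(A,b);return X,[np.linalg.norm(np.cross(X-c,v)) for c,v in rs]
def plane(rr,z): c,v=rr;return c+v*(z-c[2])/v[2]
def proj(d,X,fish=False):
    c=d["R"]@np.asarray(X,float)+d["t"];K=d["mtx"]
    if fish:
        rr=np.hypot(c[0],c[1]);t=np.arctan2(rr,c[2]);k=t/max(rr,1e-9);u=c[:2]*k
    else:u=c[:2]/c[2]
    return u*K[0,0]+K[:2,2]
E
python3 - <<'E'
from h import *
S=np.load("scene0.npz");D=np.load("side0.npz")
for n,a,b in[("board",(226,331),(311,355)),("rear",(326,232),(302,235)),("front",(352,188),(284,187)),("uA",(400,242),(362,217)),("uB",(273,390),(391,372)),("purple",(345,162),(252,163))]:
    X,e=tri(ray(S,a),ray(D,b));print(n,X.round(),np.round(e,1))
rows=[]
for d,ps in((S,((226,331),(326,232),(352,189))),(D,((311,355),(302,235),(284,187)))):
    rows.append(np.hstack([cv2.resize(d["img"][y-30:y+30,x-30:x+30,::-1],(266,266),interpolation=cv2.INTER_CUBIC) for x,y in ps]))
cv2.imwrite("pics/c0.png",np.clip(np.vstack(rows)*1.3,0,255).astype(np.uint8))
E
```

```text
board [ 523. -292.    6.] [0.4 0.4]
rear [551.  34.  15.] [1.8 1.8]
front [527. 219.  19.] [0.1 0.1]
uA [714.  56.  29.] [1. 1.]
uB [ 674. -372.   38.] [1.5 1.5]
purple [445. 349.  10.] [0.2 0.2]
```

View pics/c0.png

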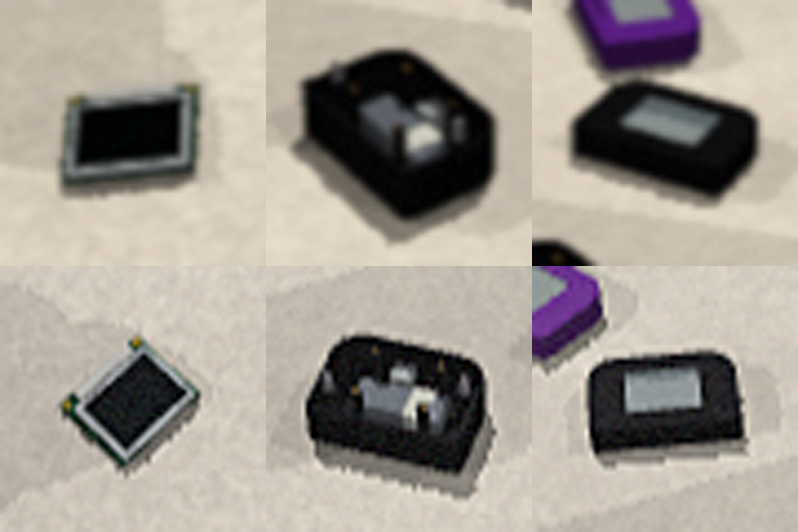

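Crops: the board's connector strip is on its upper-left edge in the side view; the rear half's and the front's round shoulders are both on the far side. Working out rough yaws next.

```bash
python3 - <<'E'
from h import *
D=np.load("side0.npz");S=np.load("scene0.npz")
def P(o,q,z):return plane(ray(D,(o[0]+q[0]/4.433,o[1]+q[1]/4.433)),z)
b=[P((281,325),q,9) for q in((135,79),(65,140),(125,200),(200,132))]
for x in b:print(x.round())
print("board c",np.mean(b,0).round())
yaw=lambda a,b:np.degrees(np.arctan2(*(b-a)[1::-1]))
print("board x-axis (conn edge) yaw",yaw(b[1],b[0]),yaw(b[2],b[3]))
r1,r2=P((272,205),(42,164),15),P((272,205),(197,204),15);print("rear -y edge",r1,r2,yaw(r1,r2))
f1,f2=P((254,157),(63,186),3),P((254,157),(213,176),3);print("front",f1,f2,yaw(f1,f2))
E
```

```text
[ 528. -266.    9.]
[ 490. -291.    9.]
[ 514. -327.    9.]
[ 554. -299.    9.]
board c [ 521. -296.    9.]
board x-axis (conn edge) yaw 33.801771973472384 33.87314504821706
rear -y edge [496.64855062  23.30438192  15.        ] [579.59561016 -22.27551675  15.        ] -28.789054234194996
front [478.21475266 195.99638317   3.        ] [572.89929843 186.90684748   3.        ] -5.483482098557858
```

```bash
python3 -m handwheel '{"series": [[[42.8,-18.2,10.6,0,0,-0.333,1],[42.8,-18.2,10.6,0,0,-0.333,1],[42.8,-18.2,10.6,0,0,-0.333,1],[42.8,-18.2,10.6,0,0,-0.333,1],[42.8,-18.2,10.6,0,0,-0.333,1],[42.8,-18.2,10.6,0,0,-0.333,1],[42.8,-18.2,10.6,0,0,-0.333,1],[42.8,-18.2,10.6,0,0,-0.333,1],[42.8,-18.2,10.6,0,0,-0.333,1],[42.8,-18.2,10.6,0,0,-0.333,1]]]}' 40
cat > look.py <<'E'
import sys
from bench import status, eyes
from h import *
def look(n,tag):
    d=eyes.snapshot(n);np.savez(f"{tag}.npz",**d);return d
if __name__=="__main__":
    s=status.sense();d=look("wrist",sys.argv[1])
    print(s["time"],np.round(s["tool_pos"],1),np.round(s["tcp_rot"],2),np.round(s["ft_force"],1),s["finger_gap"])
    im=d["img"][:,:,::-1]
    if len(sys.argv)>2:
        x,y,w,h=map(int,sys.argv[2:6]);im=cv2.resize(im[y:y+h,x:x+w],None,fx=800/w,fy=800/w,interpolation=cv2.INTER_CUBIC)
    cv2.imwrite(f"pics/{sys.argv[1]}.png",np.clip(im*1.2,0,255).astype(np.uint8))
E
python3 look.py w1
```

```text
time: 1.4
tool_pos: [520.6, -294.2, 125.1]
tcp_rot: [-180.0, 0.0, 34.0]
ft_force: [0.3, -0.2, 0.2]
finger_gap: 85.2
grip_force: 0.0
1.4 [ 520.6 -294.2  125.1] [-1.7997e+02  4.0000e-02  3.3990e+01] [ 0.3 -0.2  0.2] 85.2085042891542
```

View pics/w1.png

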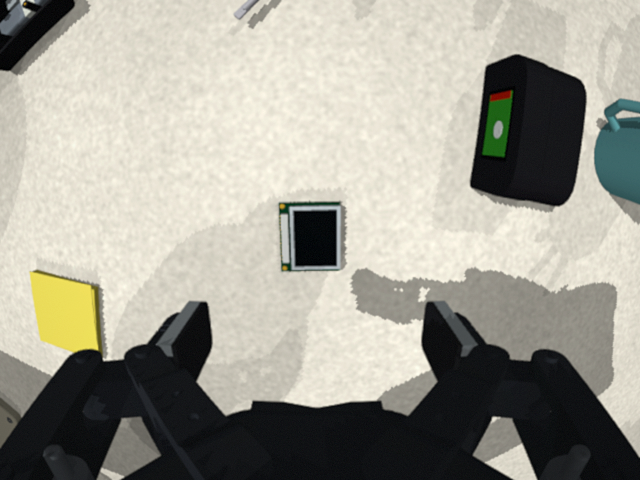

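Wrist view: board spans about columns 279–343, rows 202–271, with the white connector at its left (tool −y) edge, well aligned with the fingers. I'll fit its outline precisely.

```bash
cat > fit.py <<'E'
from h import *
def fit(d,box,z,thr,fish=True):
    x0,y0,x1,y1=box;g=d["img"][y0:y1,x0:x1].max(2)
    g=cv2.resize(g,None,fx=4,fy=4,interpolation=cv2.INTER_LINEAR)
    m=(g<thr).astype(np.uint8);cs,_=cv2.findContours(m,cv2.RETR_EXTERNAL,cv2.CHAIN_APPROX_NONE)
    c=max(cs,key=cv2.contourArea)[:,0]
    p=(c+.5)/4-.5+[x0,y0]
    W=np.array([plane(ray(d,q,fish),z)[:2] for q in p],np.float32)
    rc=cv2.minAreaRect(W);return p,W,rc
E
python3 - <<'E'
from fit import *
d=np.load("w1.npz");S=np.load("scene0.npz");D=np.load("side0.npz")
for z in(6,9):
  for thr in(90,110,130):
    p,W,rc=fit(d,(262,190,362,285),z,thr);print(z,thr,p.min(0),p.max(0),np.round(rc[0],1),np.round(rc[1],1),round(rc[2],1))
# triangulate connector-edge corners: wrist TL corner / BL corner with side
for a,b in(((279.5,203),(311.5,342.8)),((279.5,271),(295.7,356.6)),((342,271),(309.2,370.1)),((342,203),(326.1,354.8))):
    X,e=tri(ray(d,a,True),ray(D,b));print(X.round(1),np.round(e,1))
E
```

```text
6 90 [293.125 209.625] [336.125 266.125] [ 520.6 -293.6] [42.4 31.1] 34.8
6 110 [292.625 209.375] [336.375 266.375] [ 520.5 -293.6] [42.8 31.6] 34.8
6 130 [292.375 208.875] [336.625 267.125] [ 520.4 -293.6] [43.7 32.2] 34.8
9 90 [293.125 209.625] [336.125 266.125] [ 521.2 -293.2] [41.9 30.7] 34.8
9 110 [292.625 209.375] [336.375 266.375] [ 521.2 -293.1] [42.3 31.2] 34.8
9 130 [292.375 208.875] [336.625 267.125] [ 521.  -293.1] [43.2 31.8] 34.8
[ 527.5 -258.6   -4.1] [1.3 1.3]
[ 487.3 -287.4    4.7] [3.3 3.3]
[ 512.4 -324.9    6.5] [1.3 1.3]
[ 553.8 -295.9    2.3] [1. 1.]
```

```bash
python3 - <<'E'
from fit import *
d=np.load("w1.npz")
c=np.array([plane(ray(d,a,True),9) for a in((279.3,202.5),(279.8,271),(342.5,270.5),(342,202.5))])
print(c.round(1),c.mean(0))
n=np.linalg.norm
print(n(c[0]-c[1]),n(c[2]-c[3]),n(c[0]-c[3]),n(c[1]-c[2]))
im=d["img"][185:290,255:365,::-1]
cv2.imwrite("pics/b1.png",cv2.resize(im,None,fx=5,fy=5,interpolation=cv2.INTER_CUBIC))
E
```

```text
[[ 529.  -257.7    9. ]
 [ 485.9 -285.6    9. ]
 [ 512.3 -323.9    9. ]
 [ 553.7 -294.4    9. ]] [ 520.2325213  -290.38748595    9.        ]
51.29808113483257 50.815419464924354 44.2923592491781 46.52221004374936
```

View pics/b1.png

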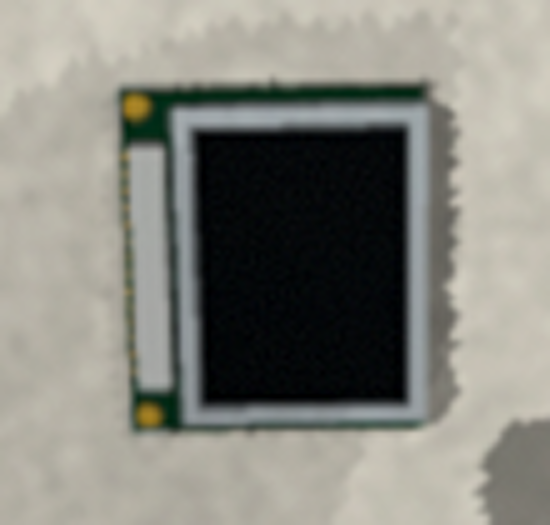

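Crop shows board corners at (279.4,202.6), (281.6,271.0), (339.8,270.6), (340.6,202.4); connector strip on the left edge.

```bash
cat >> h.py <<'E'
def T(s):
    """tool axes (x,y,z columns) from state/pose (xyz, yaw) with tool down"""
    a=np.radians(s);return np.array([[np.cos(a),np.sin(a),0],[np.sin(a),-np.cos(a),0],[0,0,-1]])
def go(p,yaw,q,yaw2):
    print("shift cm",(T(yaw).T@(np.array(q)-np.array(p))/10).round(2),"rz",round(-np.radians(yaw2-yaw),3))
E
python3 - <<'E'
from h import *
d=np.load("w1.npz")
c=np.array([plane(ray(d,a,True),9) for a in((279.4,202.6),(281.6,271),(339.8,270.6),(340.6,202.4))])
m=c.mean(0);print(m)
n=np.linalg.norm
print(n(c[0]-c[1]),n(c[2]-c[3]),n(c[0]-c[3]),n(c[1]-c[2]))
yw=lambda a,b:np.degrees(np.arctan2(b[1]-a[1],b[0]-a[0]))
print(yw(c[1],c[0]),yw(c[2],c[3]),yw(c[3],c[0])-90,yw(c[2],c[1])-90)
go([520.9,-294.1,125],34,[m[0],m[1],0.5],34.8)
E
```

```text
[ 519.99649293 -290.06985218    9.        ]
51.210962529831185 50.93941365142299 43.23114922201439 43.17186130608998
34.37347131198759 34.30708896615315 34.13650917471739 34.49661752708755
shift cm [ 0.15 -0.38 12.45] rz -0.014
```

```bash
python3 -m handwheel '{"series": [[[0.15,-0.38,6.0,0,0,-0.006,1],[0.15,-0.38,10,0,0,-0.006,1],[0.15,-0.38,12.4,0,0,-0.006,1],[0.15,-0.38,12.4,0,0,-0.006,1],[0.15,-0.38,12.4,0,0,-0.006,0.4],[0.15,-0.38,12.4,0,0,-0.006,0.3],[0.15,-0.38,12.4,0,0,-0.006,0.3],[0.15,-0.38,12.4,0,0,-0.006,0.3],[0.15,-0.38,12.4,0,0,-0.006,0.3]]]}' 40
```

```text
time: 2.58
tool_pos: [521.4, -291.1, 3.5]
tcp_rot: [179.8, -0.1, 34.3]
ft_force: [-2.2, -0.6, 6.6]
finger_gap: 42.1
grip_force: 40.1
```

```bash
python3 -m handwheel '{"series": [[[0,0,-5,0,0,0,0.3],[17.9,-30,-14.9,0,0,1.101,0.3],[17.9,-30,-14.9,0,0,1.101,0.3],[17.9,-30,-14.9,0,0,1.101,0.3],[17.9,-30,-14.9,0,0,1.101,0.3],[17.9,-30,-14.9,0,0,1.101,0.3],[17.9,-30,-14.9,0,0,1.101,0.3],[17.9,-30,-14.9,0,0,1.101,0.3],[17.9,-30,-14.9,0,0,1.101,0.3],[17.9,-30,-14.9,0,0,1.101,0.3],[17.9,-30,-14.9,0,0,1.101,0.3]]]}' 40
python3 look.py w2 100 60 440 330
```

```text
time: 3.95
tool_pos: [498.8, 57.7, 150.0]
tcp_rot: [180.0, 0.0, -28.8]
ft_force: [0.3, -0.2, -0.6]
finger_gap: 42.2
grip_force: 41.0
3.95 [498.8  57.7 150. ] [ 1.7998e+02  2.0000e-02 -2.8820e+01] [ 0.3 -0.2 -0.6] 42.247548478609694
```

View pics/w2.png

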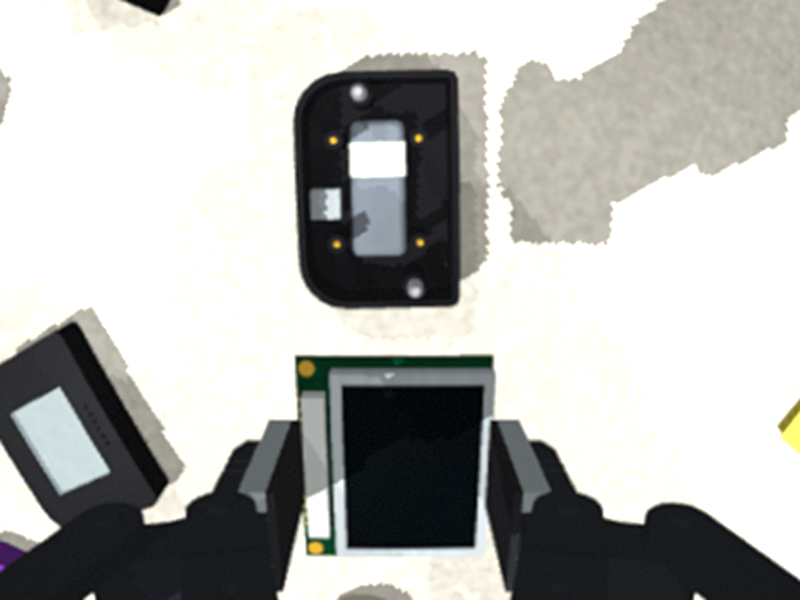

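Crop of w2 (scale 1.818, origin (100,60)): board held squarely, connector left, as are the rear's round shoulders. Post tips (gold) at (333,141), (418,139), (420,243), (337,244); dowel b at (358,92), dowel a at (414,288); held board corners (296,357), (493,357), (486,555), (306,555).

```bash
cat > m.py <<'E'
from h import *
from scipy.optimize import least_squares
L=np.array([(20,16,35),(20,-16,35),(-20,-16,35),(-20,16,35),(38,6,41),(-38,-14,41)],float)
def pose(d,px,x0,L=L,free=("x","y","yaw")):
    px=np.array(px,float)
    def f(v):
        a=np.radians(v[2]);R=np.array([[np.cos(a),-np.sin(a),0],[np.sin(a),np.cos(a),0],[0,0,1]])
        z=v[3] if len(v)>3 else 0
        return np.ravel([proj(d,R@l+[v[0],v[1],z],True)-p for l,p in zip(L,px)])
    s=least_squares(f,x0);return s.x,np.abs(s.fun).max(),s.fun
def crop(q,s,o):return [(a/s+o[0],b/s+o[1]) for a,b in q]
E
python3 - <<'E'
from m import *
d=np.load("w2.npz");s=800/440
px=crop([(333,141),(418,139),(420,243),(337,244),(358,92),(414,288)],s,(100,60))
for x0 in([553,28,-29],[553,28,-29,0]):
    x,e,f=pose(d,px,x0);print("rear",x.round(2),e.round(2))
B=np.array([(26,22,9),(26,-22,9),(-26,-22,9),(-26,22,9)],float)
x,e,f=pose(d,crop([(296,357),(493,357),(486,555),(306,555)],s,(100,60)),[499,58,-29,150],B);print("board in hand",x.round(2),e.round(2))
t=T(-28.82).T@(x[[0,1,3]]-np.array([498.8,57.7,150]));print("board origin in tool",t.round(2))
E
```

```text
rear [549.3   37.57 -27.68] 1.82
rear [549.16  37.73 -27.67  -3.5 ] 1.07
board in hand [497.99  58.08 -28.53 143.17] 1.23
board origin in tool [-0.89  0.06  6.83]
```

```bash
python3 -m handwheel '{"series": [[[-0.4,-0.57,5,0,0,-0.02,0.3],[-0.4,-0.57,8.5,0,0,-0.02,0.3],[-0.4,-0.57,8.5,0,0,-0.02,0.3],[-0.4,-0.57,8.5,0,0,-0.02,0.3]]]}' 40
python3 look.py w3 170 20 320 240; python3 - <<'E'
from m import *
d=np.load("w2.npz");s=800/440
px=crop([(333,141),(418,139),(420,243),(337,244),(358,92),(414,288)],s,(100,60))
print(pose(d,px,[553,28,-29])[2].reshape(-1,2).round(1))
E
```

```text
time: 4.5
tool_pos: [499.0, 65.2, 66.6]
tcp_rot: [-180.0, -0.1, -27.7]
ft_force: [0.1, 0.3, -0.5]
finger_gap: 42.2
grip_force: 41.0
4.5 [499.   65.2  66.6] [-1.7997e+02 -6.0000e-02 -2.7660e+01] [ 0.1  0.3 -0.5] 42.24093634792166
[[ 0.1 -0.4]
 [-0.  -0.5]
 [-0.3 -0.4]
 [-0.3  0. ]
 [-0.2 -0.5]
 [ 0.8  1.8]]
```

View pics/w3.png

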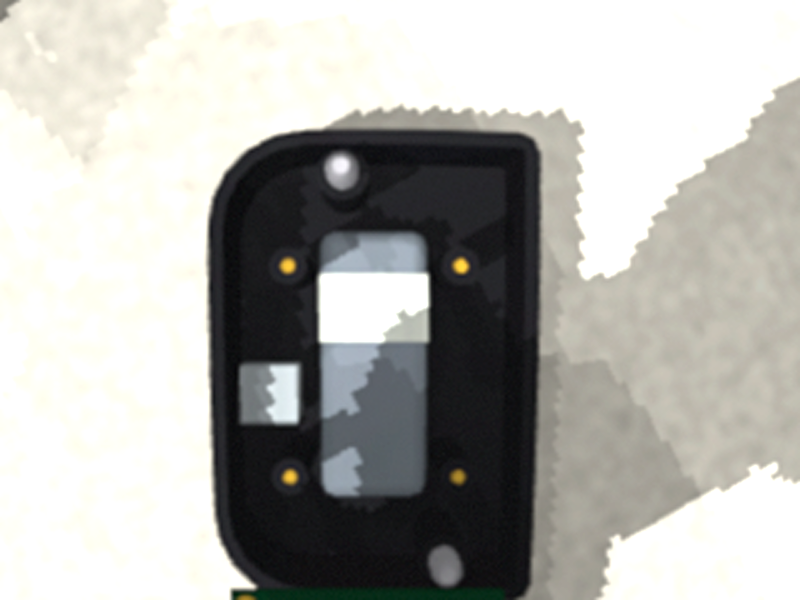

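w3 crop (scale 2.5, origin (170,20)): posts at (288,265), (461,265), (458,476), (290,476); dowel tips about (341,161) and (447,577); rear well aligned.

```bash
python3 - <<'E'
from m import *
d=np.load("w3.npz");d2=np.load("w2.npz")
p3=crop([(288,265),(461,265),(458,476),(290,476),(341,161),(447,577)],2.5,(170,20))
p2=crop([(333,141),(418,139),(420,243),(337,244),(358,91),(415,292)],800/440,(100,60))
for n in(4,6):
  for x0 in([549,37,-28],[549,37,-28,0]):
    for dd,p in((d2,p2),(d,p3)):
      x,e,f=pose(dd,p[:n],x0,L[:n]);print(n,x.round(2),e.round(2))
for a,b,l in zip(p2,p3,L):
    X,e=tri(ray(d2,a,True),ray(d,b,True));print(l,X.round(1),np.round(e,1))
x,e,f=pose(d,p3,[549,37,-28]);c=np.array([x[0],x[1],0])
yaw=-27.66;p=np.array([499,65.2,66.6]);tx=T(yaw)
print("rear in tool",(tx.T@(c-p)).round(2))
cv2.imwrite("pics/w3b.png",cv2.resize(d["img"][250:400,230:430,::-1],None,fx=4,fy=4,interpolation=cv2.INTER_CUBIC))
E
```

```text
4 [549.06  37.59 -27.57] 0.39
4 [549.46  37.41 -27.65] 0.22
4 [549.03  37.62 -27.57  -0.65] 0.31
4 [549.5   37.4  -27.65   0.66] 0.08
6 [549.11  37.61 -27.76] 0.29
6 [549.54  37.41 -27.81] 1.43
6 [ 5.4911e+02  3.7600e+01 -2.7760e+01  6.0000e-02] 0.3
6 [549.64  37.39 -27.81   1.61] 0.68
[20. 16. 35.] [573.2  41.4  52.6] [0. 0.]
[ 20. -16.  35.] [559.6  14.5  40.5] [0.3 0.3]
[-20. -16.  35.] [523.4  32.6  31.1] [0.2 0.2]
[-20.  16.  35.] [538.8  61.3  32.3] [0.1 0.1]
[38.  6. 41.] [584.6  25.2  52.8] [0.2 0.2]
[-38. -14.  41.] [509.  43.  41.] [0. 0.]
rear in tool [57.66  1.15 66.6 ]
```

View pics/w3b.png

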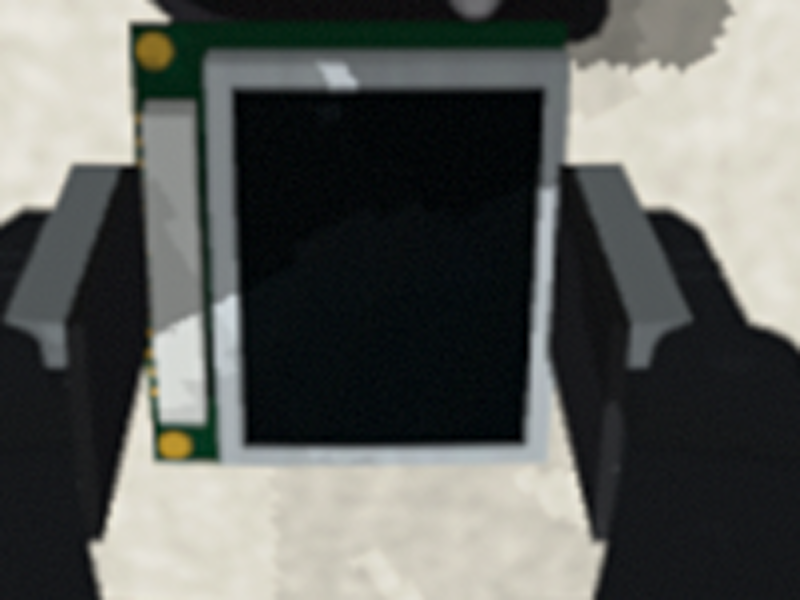

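w3b (scale 4, origin (230,250)): held board corners (131,24), (566,24), (548,462), (155,461), level between the pads.

```bash
python3 - <<'E'
from m import *
d=np.load("w3.npz")
B=np.array([(26,22,9),(26,-22,9),(-26,-22,9),(-26,22,9)],float)
q=crop([(131,24),(566,24),(548,462),(155,461)],4,(230,250))
p=np.array([499,65.2,66.6]);yaw=-27.66
x,e,f=pose(d,q,[499,65,-28,63],B);print(x.round(2),e,(T(yaw).T@(x[[0,1,3]]-p)).round(2))
x,e,f=pose(d,q,[499,65,-28],B+[0,0,63.1]);print(x.round(2),e)
t=T(yaw).T@(np.array([x[0],x[1],63.1])-p);print("board in tool",t.round(2))
rear=np.array([549.45,37.45]);a=np.radians(-27.7)
yaw2=-27.7-(x[2]-yaw);tgt=np.append(rear-(T(yaw2)[:2,:2]@t[:2]),0);print(tgt,yaw2)
go(p,yaw,[tgt[0],tgt[1],45],yaw2)
E
```

```text
[498.29  65.43 -27.41  59.95] 0.8289150718715064 [-0.74  0.13  6.65]
[499.5   64.8  -27.41] 2.1092402904760092
board in tool [0.63 0.12 3.5 ]
[548.94888036  37.85322634   0.        ] -27.954842738352653
shift cm [5.69 0.1  2.16] rz 0.005
```

```bash
python3 -m handwheel '{"series": [[[3,0.1,0.5,0,0,0.006,0.3],[5.73,0.13,2.0,0,0,0.006,0.3],[5.73,0.13,2.0,0,0,0.006,0.3],[5.73,0.13,2.0,0,0,0.006,0.3],[5.73,0.13,2.0,0,0,0.006,0.3]]]}' 40; python3 -c "
from bench import status
for i in range(3):
  s=status.sense();print(s['tool_pos'],s['tcp_rot'],s['ft_force'])"
```

```text
time: 5.18
tool_pos: [548.6, 38.2, 46.4]
tcp_rot: [-180.0, -0.1, -28.0]
ft_force: [0.8, 0.4, 0.2]
finger_gap: 42.2
grip_force: 41.0
[548.57583192  38.20977388  46.43824597] [-1.79955331e+02 -7.15578550e-02 -2.79500543e+01] [0.84074628 0.36818868 0.21947176]
[548.57583192  38.20977388  46.43824597] [-1.79955331e+02 -7.15578550e-02 -2.79500543e+01] [0.84074628 0.36818868 0.21947176]
[548.57583192  38.20977388  46.43824597] [-1.79955331e+02 -7.15578550e-02 -2.79500543e+01] [0.84074628 0.36818868 0.21947176]
```

```bash
python3 -m handwheel '{"series": [[[0,0,0.4,0,0,0,0.3],[0,0,0.7,0,0,0,0.3],[0,0,0.7,0,0,0,0.3]]]}' 40; python3 -m handwheel '{"series": [[[0,0,0.15,0,0,0,0.3],[0,0,0.3,0,0,0,0.3],[0,0,0.3,0,0,0,0.3]]]}' 40
```

```text
time: 5.55
tool_pos: [547.8, 38.0, 37.8]
tcp_rot: [180.0, 0.0, -28.0]
ft_force: [-0.3, -0.2, 0.4]
finger_gap: 42.0
grip_force: 41.0
time: 5.92
tool_pos: [548.4, 37.8, 35.6]
tcp_rot: [-180.0, -0.0, -28.0]
ft_force: [-1.1, 0.2, 3.0]
finger_gap: 42.2
grip_force: 41.4
```

```bash
python3 -m handwheel '{"series": [[[0,0,0.1,0,0,0,0.3],[0,0,0.2,0,0,0,0.3],[0,0,0.2,0,0,0,0.3]]]}' 40; python3 - <<'E'
from bench import status,eyes
from h import *
for n in("scene","side"):
    d=eyes.snapshot(n);np.savez(f"{n}1.npz",**d)
E
```

```text
time: 6.3
tool_pos: [548.6, 37.9, 35.3]
tcp_rot: [180.0, -0.0, -28.0]
ft_force: [-10.2, 0.1, 20.0]
finger_gap: 42.4
grip_force: 43.3
```

```bash
python3 -m handwheel '{"series": [[[0,0,-0.2,0,0,0,0.3],[0,0,-0.2,0,0,0,0.95],[0,0,-0.2,0,0,0,0.95],[0,0,-0.3,0,0,0,0.95],[0,0,-4,0,0,0,0.95],[0,0,-7,0,0,0,0.95],[0,0,-7,0,0,0,0.95]]]}' 40
python3 look.py w4 200 120 260 195
```

```text
time: 7.28
tool_pos: [550.7, 37.8, 106.4]
tcp_rot: [-179.9, -0.3, -28.0]
ft_force: [0.0, 0.3, -0.3]
finger_gap: 81.1
grip_force: 0.0
7.275 [550.7  37.8 106.4] [-179.85   -0.29  -27.97] [ 0.   0.3 -0.3] 81.08113155598187
```

View pics/w4.png

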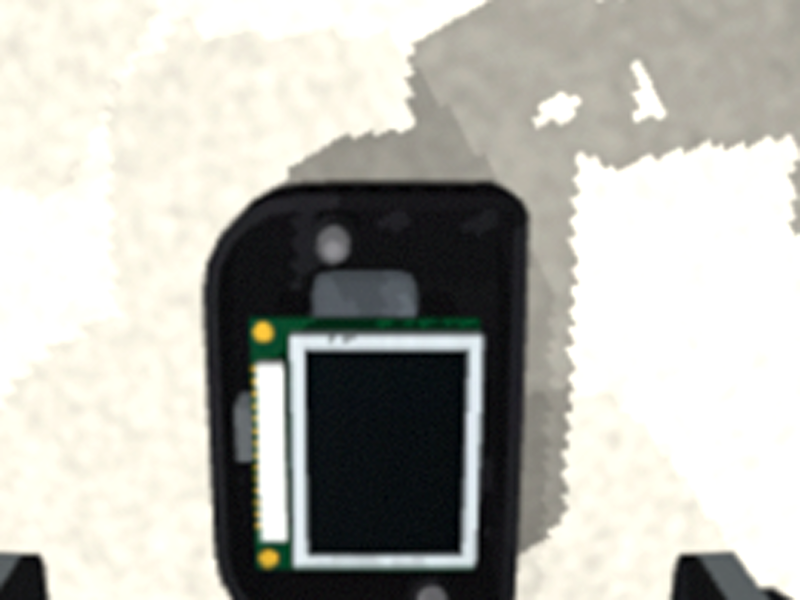

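w4 crop (scale 3.077, origin (200,120)): board on the posts, connector toward the round-shouldered (left) side; corners (249,318), (484,318), (476,570), (257,570); dowels at (333,240) and (432,597).

```bash
python3 - <<'E'
from m import *
d=np.load("w4.npz");s=800/260;o=(200,120)
B=np.array([(26,22,9),(26,-22,9),(-26,-22,9),(-26,22,9)],float)
q=crop([(249,318),(484,318),(476,570),(257,570)],s,o)
for k in(1,.982):
    Bk=B*[k,k,1]
    print(k,*[np.round(v,2) for v in pose(d,q,[549,37,-28],Bk+[0,0,32])],np.round(pose(d,q,[549,37,-28,32],Bk)[0],2))
x=pose(d,crop([(333,240),(432,597)],s,o),[549,37,-28],L[4:]);print("dowels",x[0].round(2),x[1])
E
```

```text
1 [548.49  37.65 -27.86] 0.39 [ 0.03 -0.28  0.02 -0.33 -0.03  0.31 -0.03  0.39] [548.23  37.78 -27.86  31.06]
0.982 [548.56  37.61 -27.86] 0.73 [ 0.73  0.38 -0.68  0.32 -0.63 -0.49  0.58 -0.4 ] [549.37  37.2  -27.86  34.84]
dowels [552.18  36.12 -27.58] 3.137317379005026
```

```bash
python3 -m handwheel '{"series": [[[0,0,0,0,0,0,0],[0,0,0,0,0,0,0],[0,0,2,0,0,0,0],[0,0,4.5,0,0,0,0],[0,0,5.8,0,0,0,0],[0,0,6.2,0,0,0,0],[0,0,6.2,0,0,0,0],[0,0,6.4,0,0,0,0],[0,0,6.6,0,0,0,0]]]}' 40
```

```text
time: 8.45
tool_pos: [549.1, 37.9, 40.7]
tcp_rot: [-180.0, -0.0, -28.0]
ft_force: [-21.4, 0.6, 43.5]
finger_gap: -0.2
grip_force: 21.3
```

```bash
python3 -m handwheel '{"series": [[[0,0,-0.3,0,0,0,0],[0,0,-5,0,0,0,0],[-10.4,-15,-9.5,0,0,-0.4,1],[-10.4,-15,-9.5,0,0,-0.4,1],[-10.4,-15,-9.5,0,0,-0.4,1],[-10.4,-15,-9.5,0,0,-0.4,1],[-10.4,-15,-9.5,0,0,-0.4,1],[-10.4,-15,-9.5,0,0,-0.4,1],[-10.4,-15,-9.5,0,0,-0.4,1]]]}' 40
python3 look.py w5 170 90 300 225; python3 - <<'E'
from fit import *
d=np.load("w5.npz")
for thr in(40,60,80):
    for z in(0,20):
        p,W,rc=fit(d,(190,130,450,345),z,thr);print(thr,z,p.min(0),p.max(0),len(p),np.round(rc[0],1),np.round(rc[1],1),round(rc[2],1))
E
```

```text
time: 9.57
tool_pos: [526.9, 217.8, 131.8]
tcp_rot: [180.0, 0.0, -5.2]
ft_force: [-0.1, -0.6, -0.5]
finger_gap: 85.5
grip_force: 0.0
9.575 [526.9 217.8 131.8] [ 1.7997e+02  5.0000e-02 -5.1700e+00] [-0.1 -0.6 -0.5] 85.4692810344864
40 0 [252.875 177.625] [344.375 307.125] 1573 [519.4 231.4] [ 69.3 103.9] 86.1
40 20 [252.875 177.625] [344.375 307.125] 1573 [525. 230.] [64.2 96.3] 86.1
60 0 [252.125 177.375] [344.875 307.625] 1582 [519.3 231.4] [ 70.1 104.7] 86.2
60 20 [252.125 177.375] [344.875 307.625] 1582 [524.9 230. ] [65.  97.1] 86.2
80 0 [251.875 176.875] [345.375 308.125] 1588 [519.3 231.4] [ 70.7 105.4] 86.3
80 20 [251.875 176.875] [345.375 308.125] 1588 [525.  229.9] [65.5 97.7] 86.3
```

```bash
python3 - <<'E'
from fit import *
d=np.load("w5.npz");p,W,rc=fit(d,(190,130,450,345),20,60)
a=np.radians(-3.8);R=np.array([[np.cos(a),np.sin(a)],[-np.sin(a),np.cos(a)]])
l=(W-np.array(rc[0]))@R.T
for sx in(1,-1):
    for sy in(1,-1):print(sx,sy,"corner support",(l@[sx,sy]).max().round(1))
E
python3 -m handwheel '{"series": [[[-0.3,-1.2,5,0,0,-0.02,1],[-0.3,-1.2,10,0,0,-0.02,1],[-0.3,-1.2,12,0,0,-0.02,1],[-0.3,-1.2,12.9,0,0,-0.02,1],[-0.3,-1.2,12.9,0,0,-0.02,1]]]}' 50
```

```text
1 1 corner support 67.1
1 -1 corner support 77.3
-1 1 corner support 69.4
-1 -1 corner support 78.1
time: 10.25
tool_pos: [525.8, 231.3, 4.2]
tcp_rot: [-180.0, -0.1, -3.9]
ft_force: [0.8, 0.8, -0.9]
finger_gap: 85.6
grip_force: 0.0
```

```bash
python3 -m handwheel '{"series": [[[0,0,0,0,0,0,0.7],[0,0,0,0,0,0,0.6],[0,0,0,0,0,0,0.6],[0,0,0,0,0,0,0.6],[0,0,0,0,0,0,0.6]]]}' 50
```

```text
time: 10.88
tool_pos: [526.8, 232.0, 5.8]
tcp_rot: [-179.9, -0.2, -3.9]
ft_force: [-0.2, -1.2, 7.6]
finger_gap: 64.5
grip_force: 55.9
```

```bash
python3 -m handwheel '{"series": [[[0,0,-3,0,0,0,0.6],[0,0,-8,0,0,0,0.6],[-5.06,15.32,-10.7,0,0,0.419,0.6],[-5.06,15.32,-10.7,0,0,0.419,0.6],[-5.06,15.32,-10.7,0,0,0.419,0.6],[-5.06,15.32,-10.7,0,0,0.419,0.6],[-5.06,15.32,-10.7,0,0,0.419,0.6],[-5.06,15.32,-10.7,0,0,0.419,0.6]]]}' 50
python3 look.py w6; python3 - <<'E'
import cv2
im=cv2.imread("pics/w6.png")
a=cv2.resize(im[0:150,200:450],(800,480),interpolation=cv2.INTER_CUBIC)   # rear, x3.2
cv2.imwrite("pics/w6c.png",a)
E
```

```text
time: 11.88
tool_pos: [464.3, 82.7, 110.4]
tcp_rot: [-180.0, -0.0, -27.8]
ft_force: [0.9, 0.0, -0.9]
finger_gap: 64.6
grip_force: 55.8
11.875 [464.3  82.7 110.4] [-1.7998e+02 -1.0000e-02 -2.7840e+01] [ 0.9  0.  -0.9] 64.58545376078663
```

```bash
python3 - <<'E'
from fit import *
from m import L,pose
d=np.load("w6.npz");img=d["img"]
def P(l,x=(549.0,37.6,-27.9)):
    a=np.radians(x[2]);R=np.array([[np.cos(a),-np.sin(a),0],[np.sin(a),np.cos(a),0],[0,0,1]]);return proj(d,R@np.array(l,float)+[x[0],x[1],0],True)
for l in L[4:]:print("pred dowel",l,P(l).round(1))
c=np.array([P(l) for l in((47,32,30),(47,-32,30),(-47,-32,30),(-47,32,30))]);print("rim corners",c.round(0).tolist())
lo=np.maximum(c.min(0)-12,0).astype(int);hi=(c.max(0)+10).astype(int)
for thr in(45,60):
    p,W,rc=fit(d,(lo[0],lo[1],hi[0],hi[1]),30,thr);print("rear",p.min(0),p.max(0),np.round(rc[0],2),np.round(rc[1],1),round(rc[2],2))
# dowels
g=img.max(2).astype(int)
for l in L[4:]:
    u=P(l).round().astype(int);print(l);print(g[max(u[1]-7,0):u[1]+8,u[0]-7:u[0]+8])
# window in hand: bright comps
yaw=-27.84;p0=np.array([464.3,82.7,110.4])
w=[proj(d,p0+T(yaw)@np.array([a,b,-14.2]),True) for a,b in((24,-18),(24,18),(-24,18),(-24,-18),(48,-33),(48,33))];print(np.round(w,0).tolist())
E
```

```text
pred dowel [38.  6. 41.] [307.1  33.4]
pred dowel [-38. -14.  41.] [342.1 163.2]
rim corners [[264.0, 26.0], [371.0, 26.0], [370.0, 177.0], [264.0, 177.0]]
rear [264.875  24.875] [370.125 175.125] [549.52  37.41] [62.7 92.9] 62.32
rear [264.125  24.625] [370.375 175.625] [549.47  37.52] [63.  93.4] 62.58
[38.  6. 41.]
[[ 35  34  34  35  34  35  35  36  34  35  37  37  36  36  36]
 [ 38  37  38  38  38  36  36  37  37  39  39  41  39  37  38]
 [ 36  35  34  31  29  32  37  39  34  31  32  35  34  31  31]
 [ 20  20  21  32  52  77  90  88  69  42  25  19  20  18  18]
 [ 15  14  33  73 117 152 168 164 137  89  49  23  14  13  18]
 [ 15  32  72 121 165 198 207 208 190 134  85  48  22  14  16]
 [ 24  61 108 150 189 208 212 214 203 155 104  70  36  19  16]
 [ 37  80 126 156 188 207 211 211 197 150 107  84  47  25  18]
 [ 43  83 129 151 175 197 204 198 173 133 105  90  55  30  25]
 [ 43  81 128 146 157 169 172 162 142 120 108  94  57  30  27]
 [ 42  79 124 140 147 152 151 143 130 118 108  92  58  32  26]
 [ 42  67 110 134 141 145 143 136 126 115 104  91  58  34  32]
 [ 39  58  98 128 136 13
[... 525 characters left out ...]
12 114 113 109  99  81  51  26  20]
 [ 35  61  84  91  98 109 113 113 115 109  97  78  45  24  21]
 [ 27  51  79  88  94 106 112 114 113 106  91  73  42  22  19]
 [ 23  38  63  79  88  98 105 107 105  97  82  63  35  21  21]
 [ 22  26  41  65  78  86  93  92  91  84  72  49  24  18  18]
 [ 20  21  26  40  56  71  78  79  74  63  51  32  19  17  17]
 [ 21  19  19  23  32  47  54  56  49  38  28  20  16  18  17]
 [ 16  21  19  18  18  23  26  28  25  20  17  13  16  17  17]
 [ 14  14  17  16  19  16  17  13  16  13  16  13  15  13  16]
 [ 13  18  15  15  16  15  15  14  12  15  16  15  14  14  11]]
[[269.0, 269.0], [366.0, 269.0], [360.0, 376.0], [274.0, 376.0], [225.0, 205.0], [409.0, 205.0]]
```

```bash
python3 - <<'E'
from m import *
d=np.load("w6.npz");img=d["img"];g=img.max(2)
yaw=-27.84;p0=np.array([464.3,82.7,110.4])
x0,y0=235,215
m=(cv2.resize(g[y0:400,x0:400],None,fx=4,fy=4)>75).astype(np.uint8)
cs,_=cv2.findContours(m,cv2.RETR_EXTERNAL,cv2.CHAIN_APPROX_NONE)
for c in sorted(cs,key=cv2.contourArea)[-2:]:
    p=(c[:,0]+.5)/4-.5+[x0,y0];print(cv2.contourArea(c)/16,p.min(0),p.max(0))
    for h in(14.2,12):
        W=np.array([plane(ray(d,q,True),p0[2]+h)[:2] for q in p],np.float32);rc=cv2.minAreaRect(W)
        print(h,np.round(rc[1],1),round(rc[2],2),"tool xy",(T(yaw)[:2,:2].T@(np.array(rc[0])-p0[:2])).round(2))
# front edge of held shell: dark-to-bright/edge transitions along columns
for u in(250,285,350,385):print(u,g[190:222,u])
E
```

```text
279.125 [390.625 352.625] [399.375 399.375]
14.2 [ 4.  25.7] 68.45 tool xy [-25.78  33.32]
12 [ 4.1 26.2] 68.45 tool xy [-27.41  33.89]
9702.21875 [267.875 274.625] [364.875 380.375]
14.2 [36.4 48.2] 62.22 tool xy [-2.31 -0.28]
12 [37.1 49. ] 62.22 tool xy [-3.53 -0.28]
250 [224 224 224 226 227 230 231 231 230 228 227 225 224 223 222 222 223 223
 225 226 227 226 225 224 225 227 232 226 184 115  48  14]
285 [230 229 227 226 226 227 228 230 231 232 234 235 205 128  47   9  13  12
  12  14  15  17  19  20  19  19  19  19  21  18  19  20]
350 [121 122 122 121 121 118 119 118 118 117 120 120 106  70  29  14  16  15
  13  15  17  15  20  21  19  20  20  18  16  17  19  20]
385 [135 134 135 136 135 134 134 133 133 133 134 135 126  85  36  13  14  15
  14  14  15  15  17  20  21  18  19  20  18  20  21  19]
```

```bash
python3 - <<'E'
from m import *
yaw=-27.84;p0=np.array([464.3,82.7,110.4])
r=T(yaw).T@(np.array([549.55,37.4,0])-p0);print("rear in tool",r.round(2),"front->rear",(r[:2]-[-2.35,-0.28]).round(2))
E
```

```text
rear in tool [ 96.54   0.24 110.4 ] front->rear [98.89  0.52]
```

```bash
python3 -m handwheel '{"series": [[[5,0.04,1.5,0,0,-0.003,0.6],[9.89,0.07,4.5,0,0,-0.003,0.6],[9.89,0.07,5.4,0,0,-0.003,0.6],[9.89,0.07,5.4,0,0,-0.003,0.6],[9.89,0.07,5.4,0,0,-0.003,0.6]]]}' 50
python3 - <<'E'
from bench import status,eyes
from m import *
S={n:eyes.snapshot(n) for n in("scene","side")}
rows=[cv2.resize(S[n]["img"][c[1]-40:c[1]+40,c[0]-54:c[0]+54,::-1],(400,300),interpolation=cv2.INTER_CUBIC) for n,c in(("scene",(326,222)),("side",(302,225)))]
for n in S:np.savez(n+"2.npz",**S[n])
cv2.imwrite("pics/s2.png",np.clip(np.hstack(rows)*1.4,0,255).astype(np.uint8))
print(status.sense()["tool_pos"])
E
```

```text
time: 12.55
tool_pos: [551.2, 35.9, 57.4]
tcp_rot: [-180.0, -0.1, -27.7]
ft_force: [-0.0, -0.7, -0.8]
finger_gap: 64.6
grip_force: 55.8
[551.62351185  35.69853369  58.00369338]
```

```bash
python3 -m handwheel '{"series": [[[0,0,0.6,0,0,0,0.6],[0,0,1.1,0,0,0,0.6],[0,0,1.3,0,0,0,0.6],[0,0,1.3,0,0,0,0.6]]]}' 50
```

```text
time: 13.15
tool_pos: [550.8, 35.0, 43.0]
tcp_rot: [180.0, 0.0, -27.7]
ft_force: [-0.1, 0.0, -1.3]
finger_gap: 64.4
grip_force: 55.8
```

```bash
python3 -m handwheel '{"series": [[[0,0,0.15,0,0,0,0.6],[0,0,0.3,0,0,0,0.6],[0,0,0.3,0,0,0,0.6]]]}' 50
```

```text
time: 13.52
tool_pos: [551.2, 35.1, 40.3]
tcp_rot: [-180.0, -0.0, -27.7]
ft_force: [0.8, 0.5, -1.0]
finger_gap: 64.3
grip_force: 55.8
```

```bash
python3 -m handwheel '{"series": [[[0,0,0.2,0,0,0,0.6],[0,0,0.4,0,0,0,0.6],[0,0,0.4,0,0,0,0.6]]]}' 50
```

```text
time: 13.9
tool_pos: [551.0, 35.1, 36.1]
tcp_rot: [180.0, 0.0, -27.7]
ft_force: [1.0, 0.1, -1.3]
finger_gap: 64.6
grip_force: 55.8
```

```bash
python3 -m handwheel '{"series": [[[0,0,0.1,0,0,0,0.6],[0,0,0.2,0,0,0,0.6],[0,0,0.2,0,0,0,0.6]]]}' 50
```

```text
time: 14.28
tool_pos: [551.1, 35.0, 35.7]
tcp_rot: [180.0, 0.0, -27.7]
ft_force: [-7.8, 1.2, 14.0]
finger_gap: 64.4
grip_force: 57.3
```

```bash
python3 -m handwheel '{"series": [[[0,0,0.1,0,0,0,0.6],[0,0,0.2,0,0,0,0.6],[0,0,0.2,0,0,0,0.6],[0,0,0.2,0,0,0,0.6]]]}' 60
```

```text
time: 14.78
tool_pos: [551.2, 35.0, 35.7]
tcp_rot: [180.0, 0.0, -27.7]
ft_force: [-17.2, 0.3, 31.8]
finger_gap: 64.2
grip_force: 62.7
```

```bash
python3 -m handwheel '{"series": [[[0,0,-0.3,0,0,0,0.6],[0,0,-0.4,0,0,0,1],[0,0,-0.4,0,0,0,1],[0,0,-0.4,0,0,0,1],[0,0,-4,0,0,0,1],[-0.25,0,-8,0,0,0,1],[-0.25,0,-8,0,0,0,0.45],[-0.25,0,-8,0,0,0,0.45],[-0.25,0,-8,0,0,0,0.45],[-0.25,0,-8,0,0,0,0.45]]]}' 40
python3 look.py w7 170 60 320 240; python3 - <<'E'
from m import *
from fit import fit
d=np.load("w7.npz");g=d["img"].max(2)
x0,y0=240,180
m=(cv2.resize(g[y0:330,x0:400],None,fx=4,fy=4)>75).astype(np.uint8)
cs,_=cv2.findContours(m,cv2.RETR_EXTERNAL,cv2.CHAIN_APPROX_NONE)
for c in sorted(cs,key=cv2.contourArea)[-2:]:
    p=(c[:,0]+.5)/4-.5+[x0,y0]
    W=np.array([plane(ray(d,q,True),50)[:2] for q in p],np.float32);rc=cv2.minAreaRect(W)
    print(p.min(0),p.max(0),np.round(rc[0],1),np.round(rc[1],1),round(rc[2],2))
E
```

```text
time: 16.02
tool_pos: [547.9, 36.2, 110.9]
tcp_rot: [179.9, 0.1, -27.7]
ft_force: [0.5, 0.1, -0.6]
finger_gap: 38.5
grip_force: 0.0
16.025 [547.9  36.2 110.9] [ 1.7994e+02  1.2000e-01 -2.7750e+01] [ 0.5  0.1 -0.6] 38.475351752511635
[368.625 179.625] [399.375 329.375] [ 5.322e+02 -2.000e-01] [18.8 94.1] 65.82
[282.875 221.625] [347.625 300.625] [549.5  36.4] [36.8 48.5] 62.38
```

View pics/w7.png

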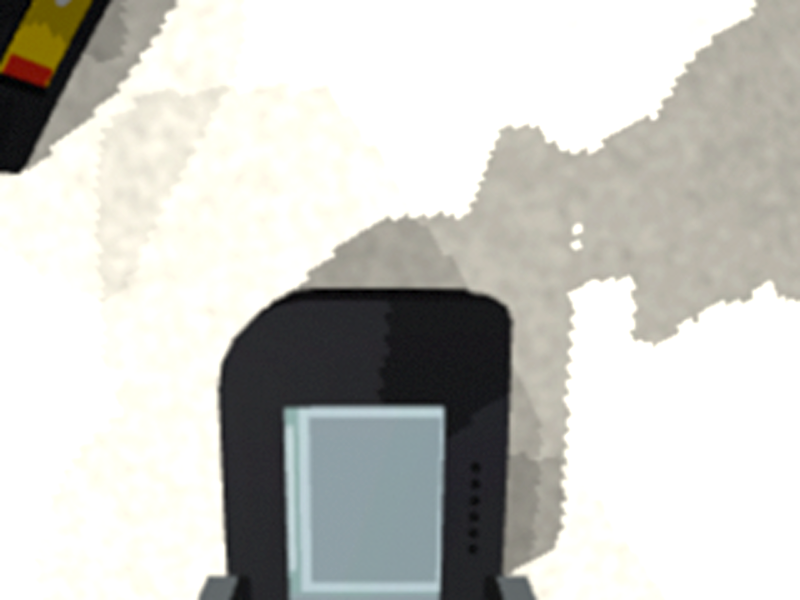

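w7: front half sits flush and aligned, round shoulders over round shoulders, window at the expected place (549.5,36.4), fingers above its two frame bars; unit at upper left is untouched. Now the final press.

```bash
python3 -m handwheel '{"series": [[[0.1,0,4,0,0,0,0.45],[0.1,0,5.6,0,0,0,0.45],[0.1,0,5.9,0,0,0,0.45],[0.1,0,6.1,0,0,0,0.45],[0.1,0,6.2,0,0,0,0.45]]]}' 40
```

```text
time: 16.7
tool_pos: [550.6, 35.7, 51.4]
tcp_rot: [-180.0, -0.1, -27.7]
ft_force: [-0.7, 0.3, -0.2]
finger_gap: 38.5
grip_force: 0.0
```

```bash
python3 -m handwheel '{"series": [[[-0.1,0,0.2,0,0,0,0.45],[-0.1,0,0.3,0,0,0,0.45],[-0.1,0,0.4,0,0,0,0.45],[-0.1,0,0.5,0,0,0,0.45],[-0.1,0,0.5,0,0,0,0.45]]]}' 40
```

```text
time: 17.32
tool_pos: [549.5, 36.2, 48.6]
tcp_rot: [-180.0, -0.1, -27.7]
ft_force: [-13.4, 0.8, 26.1]
finger_gap: 38.2
grip_force: 13.2
```

```bash
python3 -m handwheel '{"series": [[[-0.05,0,0.1,0,0,0,0.45],[-0.05,0,0.2,0,0,0,0.45],[-0.05,0,0.22,0,0,0,0.45],[-0.05,0,0.22,0,0,0,0.45],[-0.05,0,0.22,0,0,0,0.45],[-0.05,0,0.22,0,0,0,0.45],[-0.05,0,0.22,0,0,0,0.45],[-0.05,0,0.22,0,0,0,0.45]]]}' 40
python3 - <<'E'
from bench import eyes,status
from m import *
d=eyes.snapshot("wrist");g=d["img"].max(2);np.savez("w8.npz",**d)
x=np.array([549.5,36.4]);a=np.radians(-27.7)
R=np.array([[np.cos(a),-np.sin(a)],[np.sin(a),np.cos(a)]])
# front end edge of shell: predicted row vs. observed
for y in(-20,0,10):
    q=proj(d,np.append(x+R@[48,y],50),True);u=int(round(q[0]));col=g[int(q[1])-25:int(q[1])+15,u];print(q.round(1),int(q[1])-25+np.argmax(col<50))
E
```

```text
time: 18.32
tool_pos: [549.6, 36.3, 48.5]
tcp_rot: [-180.0, -0.1, -27.7]
ft_force: [-22.5, -1.1, 44.0]
finger_gap: 38.5
grip_force: 21.8
[368.7 199.6] 190
[317.  199.3] 189
[291.1 199.4] 189
```

```bash
python3 -c "
from bench import r
print(r.hand_in())"
```

```text
the job is handed in; nothing more can be done
None
```

The monitor is built and handed in at about 18 s: the board sits on the four posts with its connector towards the round shoulders, the front half is fully home on both dowels, and the fingers are still pressing the halves together with about 44 N.

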